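# Pin and bolt a coaster press

## Robot

A 6-joint arm with a two-finger parallel gripper is mounted at the origin on a cart in front of the work surface, level with it; the furniture and walls round the work are solid. World frame = base frame: x ahead of the robot, y to its left, z up, the work surface at z = 0. Lengths are in m, angles in rad, forces in N, time in s.
With the tool pointing down it reaches from about 0.375 to 0.9 m from the base axis. Payload 3.1 kg.
Tool frame: the origin (TCP) lies midway between the tips of the shut fingers; the grasp point (between the pads) lies manip.hold_point_z behind it (manip.hold_point_z is the distance from the TCP to the grasp point, in m); z points along the fingers, y is the direction in which the jaws open and shut (so a half turn about z gives the same grasp; the last joint's range is limited). The gripper opens to 85 mm and grips with 20 to 120 N. Pads are 22 mm wide; open, the fingers measure 114 mm over their backs; the gripper's body (76 mm by 85 mm) begins 54 mm behind the grasp point. The pads swing forward as they close: fully open they stand 13 mm farther back than shut.
Start: joints at [-1.5, 0.527, 1.433, -0, 1.181, -0.178], TCP at [0.155, -0.606, 0.231] pointing down, gripper open.
Joint ranges: [-3.08, 3.08], [-0.75, 2.2], [0.22, 2.44], [-1.43, 4.57], [0, 2.65], [-2.85, 2.85]. Speed limits (rad/s): [2.79, 2.79, 3.14, 3.14, 3.14, 3.14].

## Interface

Orientations are given as a unit quaternion [x, y, z, w].
In Python, from station import manip, snapshot, workorder, models gives the robot as it stands.
- The arm moves only by the tool jog_arm, never from a script. Its argument "commands" is a list of rows, each a list of 5 numbers: the opening in per cent of the stroke, from 0 (shut) to 100 (fully open), then the shift along the world's x, y, z in cm, then the turn about the world's z in rad. A call has 1 to 8 rows; each row shifts and turns the pose as measured when the row begins; what a row does not reach is not made up. A row lasts 1/12 s, in which the tool goes at most 41.7 mm and 7.16 degrees, less where a joint would pass 70% of its speed; a pose out of reach is approached as far as the arm can. A call with a gripper value outside its range is refused whole. The fingers move at their own pace and stop on an object; "squeeze" is the grip in N (left out, the last holds). Time passes only in rows, so rows that do not move let the fingers close. It gives the time, the measured TCP pose, the force and the opening at its end, in the units of the state.
- manip.sense(): the state, without advancing time (a new reading comes with each control period).
- snapshot(name): name is "side" or "top"; returns a dict with "image" (384x512x3 uint8, red, green, blue), "intrinsics" (3x3 intrinsics, pixels), "extrinsics" (4x4, takes a point from camera to world coordinates). Camera axes: x right, y down, z forward; pixel columns grow to the right and rows downward; lengths in m; the calibration is good to about 2 mm. A picture is of the moment at which its call begins. There is no depth.
- workorder.sign_off(): hands the job in, once; it reports no verdict.
Trained networks look in a picture, given as the dict that the camera call returned (one of the last four; its "shot" number tells which), for a name from the list of things; names that differ only in an ending like _2 or _b are one class to them, and where a whole thing is asked for, a point or a joint stands for the part that bears it (a point fixed in the world has none). Each returns a list of dicts, best first, with "score" (0 to 1); they miss things now and then, are a little off and sometimes report something else, mostly with a low value. They report only what shows in the picture. A call takes as long as a camera call. They do not tell look-alikes from the thing itself.
- models.find_in(picture, name): "centre" ([x, y, z] in m, in world coordinates, good to about 4 mm: the middle of the surface that is visible of it).
- models.pinpoint(picture, name): "centre" ([x, y, z] in m, in world coordinates, good to about 4 mm: a listed point, or the origin of a listed thing).
The state is a dict: "t": time; "q": joint angles; "qd": joint speeds; "tau": joint torques, N m; "tcp_pos": TCP position; "tool_rot": TCP orientation; "force": force on the tool from outside, world axes, zero at the start; "ft_torque": the same for the moment, N m; "finger_gap": opening from 0.0 (shut) to 1.0 (fully open).
Only numpy, scipy, OpenCV 4.12 (cv2) and the standard library are available. Lean on these libraries where they do the work, as an engineer would, in place of code of your own. Each camera call takes 0.05 s, during which the arm holds its last target. There are 200 camera calls.

## Task

The cover board of the wooden coaster press has slipped along its base, so the bolt holes no longer line up. Take the tapered drift pin out of the stand and push it fully down through the left-hand hole of the press (left as seen from the robot) to draw the holes into line; then set the bolt fully home in the right-hand hole, and leave both standing there.

Things in the scene. Friction and masses are not known exactly. Their poses are not given: they have to be found in the camera images.
- press: Wooden press fixed on the table: base 116x220x50 mm (x,y,z), a strip 67 mm high along each long side and, between them, a pale cover board 12 mm thick (top 62 mm up) with a window over a coaster. Origin: centre of the underside; y points to the robot's left (within 15 deg). 31 mm through holes in the base at x=0, y=+75 (left) and y=-75 mm (right); the board has two alike, 150 mm apart.
- cover (a joint): How far (m) the cover board has slid along the press's +y; 0 = its holes lie over those of the base. Starts at 0.011 to 0.015, moves only along y, from -0.004 to 0.017, against about 1.5 N of friction, and stays where left.
- drift_pin: Tapered pin upright in a 64 mm high wooden stand right of the press. Origin: on the axis under the collar, z up. Below: steel, diameter 29.5 mm for 18 mm, then tapering to an 8 mm tip 58 mm down. Above: collar 40 wide, 5 thick; slim wooden handle, diameter 25 (end 29), to 60 mm up. 0.15 kg. Its tip, entered where the holes overlap, wedges the board into line; fully down, the collar rests on it.
- clamp_bolt: Bolt upright in the stand's other hole, 80 mm from the pin. Origin: on the axis under the washer, z up. Below: straight steel shank, diameter 23 mm, blunt nose 52 mm down. Above: washer 47 wide, 3 thick; low wide knurled round head, diameter 40, to 30 mm up. 0.2 kg. It drops freely through lined-up holes until the washer rests on the cover board; not screwed.
Things that resemble listed ones, but are neither listed nor needed, are in the scene too. What is shaped like the clamp_bolt but purple is not meant. Leave any turquoise look-alike of the drift_pin alone.

How it is judged:
On the way, in this order (a step that is already met when the one before it is completed fails the run):
1. the drift pin is fully down in the left-hand hole and the holes are in line, the bolt not yet in the press (x of drift_pin in the frame of press between -0.008 and 0.008 m and y of drift_pin in the frame of press between 0.067 and 0.083 m and z of drift_pin in the frame of press between 0.054 and 0.07 m and angle between drift_pin's own z axis and vertical below 0.17 rad and value of joint cover between -0.005 and 0.005 m and distance between clamp_bolt and press above 0.13 m), for 0.2 s.
2. the bolt is fully home in the right-hand hole (x of clamp_bolt in the frame of press between -0.008 and 0.008 m and y of clamp_bolt in the frame of press between -0.083 and -0.067 m and z of clamp_bolt in the frame of press between 0.054 and 0.07 m and angle between clamp_bolt's own z axis and vertical below 0.17 rad), for 0.2 s.
At the end, for the whole second after the job is handed in: The drift pin stands in the left-hand hole and the bolt in the right-hand hole of the press, each within 8 mm of the hole's axis, within 10 degrees of upright, its collar or washer within 8 mm of the cover board; the cover board is within 5 mm of lined up; both are released and at rest (all of step 2 and x of drift_pin in the frame of press between -0.008 and 0.008 m and y of drift_pin in the frame of press between 0.067 and 0.083 m and z of drift_pin in the frame of press between 0.054 and 0.07 m and angle between drift_pin's own z axis and vertical below 0.17 rad and value of joint cover between -0.005 and 0.005 m and linear speed of each of drift_pin, clamp_bolt below 0.02 m/s); the robot touches nothing.
It also fails if it takes over 58 s, if anything falls off the work surface, if the arm or the gripper's body presses on something with over 40 N, if the wrist force passes 120 N, or if a joint passes its speed limit or range.

## Working session

There is one attempt and no reset: what is moved stays moved. The work goes in short steps, Python scripts to look and compute and a tool call to move; the robot and the scene stay as the last step left them, time stands still between calls to the robot, and variables do not carry over. Pictures are saved under pics/ and viewed, about 8 in all and at most 12, crops included, and the job is handed in when it is done.

Besides the shell and the picture viewer there is one more tool, called as name([rows], argument=value, ...), one row to a line, values as JSON. jog_arm: Moves the arm, as the interface text tells. Its arguments: {"type":"object","properties":{"commands":{"type":"array","items":{"type":"array","items":{"type":"number"}}},"squeeze":{"type":"number"}},"required":["commands"]}

```bash
mkdir -p pics
cat > h.py <<'E'
import numpy as np, cv2
from station import manip, snapshot, workorder, models
def save(p,n): cv2.imwrite(f'pics/{n}.png',p['image'][...,::-1])
def proj(p,X):
    T=np.linalg.inv(p['extrinsics']); c=T[:3,:3]@np.array(X)+T[:3,3]; u=p['intrinsics']@c; return u[:2]/u[2]
def ray(p,uv,z):
    E=p['extrinsics']; d=E[:3,:3]@np.linalg.inv(p['intrinsics'])@np.array([*uv,1.]); o=E[:3,3]
    return o+d*(z-o[2])/d[2]
E
python3 - <<'E'
from h import *
s=manip.sense(); print(s, manip.hold_point_z)
for n in('top','side'):
    p=snapshot(n); save(p,n+'0'); print(n,p['extrinsics'][:3,3])
    for k in('press','cover','drift_pin','clamp_bolt'):
        for f in(models.pinpoint,models.find_in):
            try:
                for r in f(p,k)[:4]: print(k,f.__name__,np.round(r['centre'],3),round(r['score'],2),proj(p,r['centre']).round())
            except Exception as e: print(k,e)
E
```

```text
{'t': 0.0, 'q': array([-1.49950074e+00,  5.28468587e-01,  1.43388710e+00,  6.96557811e-06,
        1.18140519e+00, -1.78495114e-01]), 'qd': array([-1.55855556e-03,  9.50840227e-06, -6.29677364e-05, -2.36977024e-04,
        1.30950088e-03, -3.85897175e-05]), 'tau': array([-2.05546708e-04, -4.42357707e+01, -1.78023702e+01, -3.29150462e-04,
        8.39666318e-03,  5.17661775e-06]), 'tcp_pos': array([ 0.15448278, -0.60487527,  0.23033697]), 'tool_rot': array([ 9.92210291e-01,  1.24569511e-01,  6.12961895e-05, -1.08237981e-03]), 'force': array([ 0.24340151,  0.30099254, -0.71674479]), 'ft_torque': array([ 0.03024464, -0.03916228,  0.0057605 ]), 'finger_gap': 1.0021987024006993} 0.0187
top [ 0.34350459 -0.25245741  0.99445148]
press call [ 0.437 -0.123 -0.   ] 0.83 [193. 226.]
press call [ 0.439 -0.12   0.059] 0.76 [187. 222.]
cover it knows: clamp_bolt, drift_pin, press
drift_pin call [ 0.377 -0.411  0.055] 0.84 [341. 251.]
drift_pin call [ 0.467 -0.399  0.063] 0.8 [333. 204.]
drift_pin call [ 0.466 -0.393  0.114] 0.78 [334. 201.]
drift_pin call [ 0.374 -0.407  0.106] 0.67 [343. 252.]
cl
[... 205 characters left out ...]
.91 [292. 257.]
side [ 0.33707111 -1.03503537  0.51834668]
press call [ 0.438 -0.124 -0.001] 0.67 [231. 186.]
press call [ 0.437 -0.181  0.059] 0.66 [233. 175.]
cover it knows: clamp_bolt, drift_pin, press
cover call [ 0.435 -0.158  0.058] 0.78 [231. 171.]
drift_pin call [ 0.462 -0.398  0.064] 0.58 [263. 228.]
drift_pin call [ 0.377 -0.419  0.058] 0.57 [216. 242.]
drift_pin call [ 0.46  -0.411  0.088] 0.93 [263. 221.]
drift_pin call [ 0.375 -0.426  0.071] 0.77 [215. 239.]
clamp_bolt call [ 0.374 -0.314  0.051] 0.85 [210. 213.]
clamp_bolt call [ 0.542 -0.398  0.062] 0.84 [305. 225.]
clamp_bolt call [ 0.537 -0.41   0.084] 0.83 [305. 219.]
clamp_bolt call [ 0.368 -0.326  0.074] 0.57 [207. 206.]
```

Run:
```python
import cv2
a=cv2.imread('pics/top0.png')[90:330,100:420]; cv2.imwrite('pics/top0c.png',cv2.resize(a,(800,600),interpolation=cv2.INTER_CUBIC))
a=cv2.imread('pics/side0.png'); cv2.imwrite('pics/side0b.png',cv2.resize(a,(800,600),interpolation=cv2.INTER_CUBIC))
```

```text
(no output)
```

View pics/top0c.png

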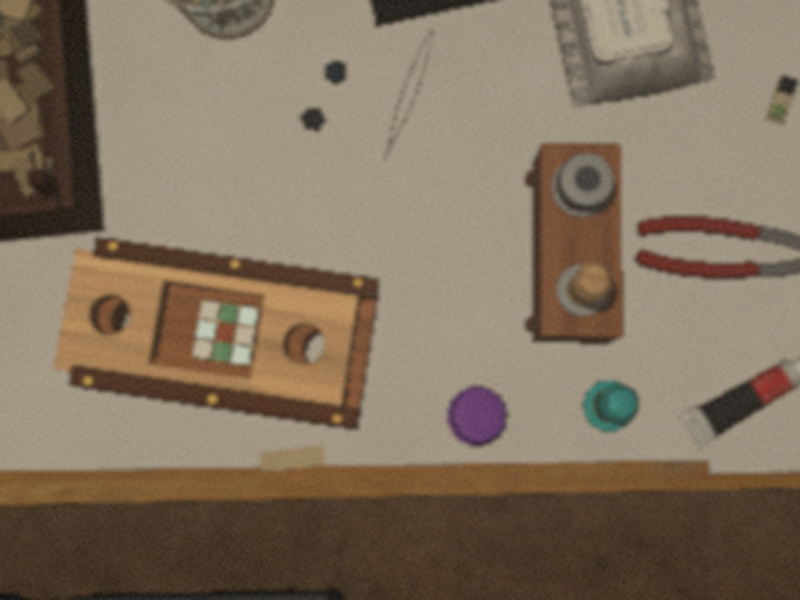

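View pics/side0b.png

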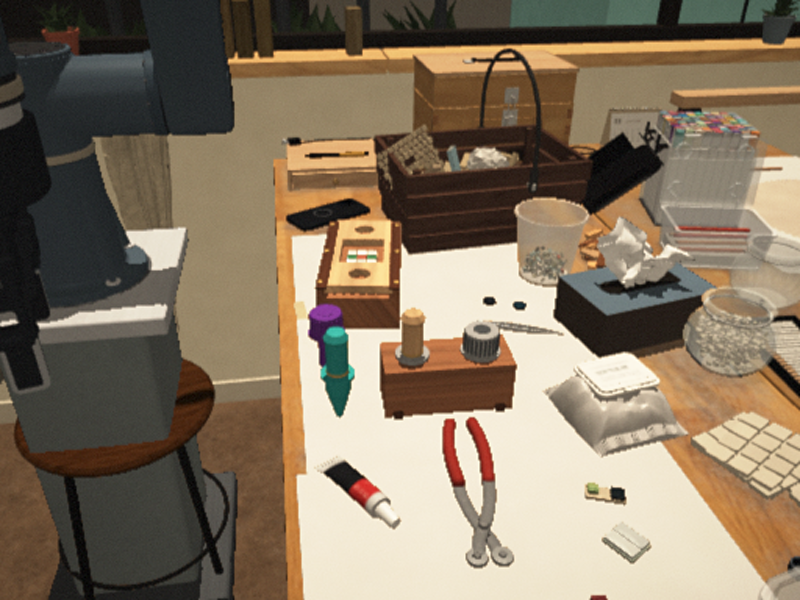

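Run:
```python
from h import *
p=snapshot('top'); im=p['image']
hsv=cv2.cvtColor(im,cv2.COLOR_RGB2HSV)
P=[]
for c in [(112,246),(235,264),(358,283),(88,380),(212,398),(336,418)]:
    u,v=int(c[0]/2.5+100),int(c[1]/2.5+90)
    w=im[v-4:v+5,u-4:u+5].astype(float); g=np.clip(w[...,0]-np.median(w[...,0])-25,0,None)
    yy,xx=np.mgrid[-4:5,-4:5]; P.append(ray(p,(u+(g*xx).sum()/g.sum(),v+(g*yy).sum()/g.sum()),.067))
P=np.array(P); print(P.round(4))
C=P.mean(0); d=(P[0]-P[2]+P[3]-P[5])[:2]; d/=np.linalg.norm(d); yaw=np.arctan2(-d[0],d[1])
print('centre',C,'yaw',yaw)
y=d; x=np.array([d[1],-d[0]])
for n,s in(('L',.075),('R',-.075)): print(n,C[:2]+s*y)
# board holes / base
for n,c in(('bL',(110,314)),('bR',(305,344))):
    q=ray(p,(c[0]/2.5+100,c[1]/2.5+90),.062)[:2]-C[:2]; print(n,q@x,q@y)
for n,c,z in(('pin collar',(586,289),.069),('pin top',(593,279),.124),('bolt head',(588,179),.094)):
    print(n,ray(p,(c[0]/2.5+100,c[1]/2.5+90),z))
```

```text
[[ 0.5088 -0.0407  0.067 ]
 [ 0.4934 -0.1355  0.067 ]
 [ 0.4757 -0.2287  0.067 ]
 [ 0.3994 -0.0217  0.067 ]
 [ 0.3853 -0.1153  0.067 ]
 [ 0.3674 -0.2087  0.067 ]]
centre [ 0.43833933 -0.12509925  0.067     ] yaw -0.1720923704635393
L [ 0.45118265 -0.05120711]
R [ 0.42549602 -0.1989914 ]
bL -0.0009602267351858616 0.08763499258292155
bR -0.001308822377484328 -0.06309711587212091
pin collar [ 0.46272752 -0.40080085  0.069     ]
pin top [ 0.46271729 -0.39728807  0.124     ]
bolt head [ 0.54220631 -0.40196516  0.094     ]
```

jog_arm([
  [100, 3.4, 2.3, 0, -0.06],
  [100, 3.4, 2.3, 0, -0.06],
  [100, 3.4, 2.3, 0, -0.06],
  [100, 3.4, 2.3, 0, -0.06],
  [100, 3.4, 2.3, 0, -0.06],
  [100, 3.4, 2.3, 0, -0.06],
  [100, 3.4, 2.3, 0, -0.06],
  [100, 3.4, 2.3, 0, 0],
], squeeze=60)

```text
t: 1.52
tcp_pos: [0.4246, -0.4237, 0.2321]
tool_rot: [0.995, -0.105, -0.001, 0.004]
force: [0.8, -0.7, 0.6]
finger_gap: 0.999
```

jog_arm([
  [100, 3.0, 2.0, -2, 0.02],
  [100, 0.5, 0.3, -2, 0],
  [100, 0, 0, 0, 0],
  [100, 0, 0, 0, 0],
])

```text
t: 1.85
tcp_pos: [0.4687, -0.3943, 0.1938]
tool_rot: [0.996, -0.089, 0.002, 0.005]
force: [0.2, -0.4, 0.1]
finger_gap: 1.003
```

jog_arm([
  [100, -0.5, -0.5, 0, 0],
  [100, 0, 0, -3, 0],
  [100, 0, 0, -2, 0],
  [100, 0, 0, 0, 0],
])

```text
t: 2.18
tcp_pos: [0.4615, -0.4062, 0.1479]
tool_rot: [0.996, -0.091, 0.004, 0.009]
force: [-0.7, 0.3, 0.3]
finger_gap: 0.996
```

Run:
```python
from h import *
p=snapshot('top'); save(p,'t1'); print(manip.sense()['tcp_pos'], manip.sense()['qd'].round(3))
for k in('drift_pin','clamp_bolt'):
    for r in models.pinpoint(p,k)[:3]: print(k,r['centre'],r['score'])
p=snapshot('side')
for k in('drift_pin','clamp_bolt'):
    for r in models.pinpoint(p,k)[:3]: print(k,r['centre'],r['score'])
```

```text
[ 0.46190264 -0.40694443  0.14940956] [ 0.01  -0.03  -0.032  0.008  0.014  0.006]
clamp_bolt [0.5426, -0.3981, 0.062] 0.62
drift_pin [0.4632, -0.3967, 0.0643] 0.83
drift_pin [0.3769, -0.4189, 0.0601] 0.66
clamp_bolt [0.5447, -0.4011, 0.063] 0.88
clamp_bolt [0.373, -0.3155, 0.0498] 0.78
clamp_bolt [0.4636, -0.3992, 0.0635] 0.63
```

jog_arm([
  [100, 0.1, 0.7, -1.5, 0],
  [100, 0, 0, -1.5, 0],
  [100, 0, 0, -1.5, 0],
  [100, 0, 0, 0, 0],
])

```text
t: 2.82
tcp_pos: [0.4675, -0.4028, 0.1116]
tool_rot: [0.996, -0.09, 0.011, 0.016]
force: [0.4, 0.7, 0.6]
finger_gap: 0.999
```

jog_arm([
  [100, 0, 0, 0, 0],
  [100, 0, 0, 0, 0],
  [100, 0, 0, 0, 0],
  [100, 0, 0, 0, 0],
])

```text
t: 3.15
tcp_pos: [0.4691, -0.4044, 0.1153]
tool_rot: [0.996, -0.09, 0.013, 0.018]
force: [1.0, -0.5, -0.3]
finger_gap: 1.005
```

jog_arm([
  [100, -0.5, 0.5, -3.2, 0],
  [100, 0, 0, 0, 0],
])

```text
t: 3.32
tcp_pos: [0.4656, -0.4012, 0.0857]
tool_rot: [0.996, -0.089, 0.016, 0.021]
force: [-1.1, 0.8, -0.7]
finger_gap: 0.999
```

jog_arm([
  [20, -0.2, 0.2, -0.2, 0],
  [20, 0, 0, 0, 0],
  [20, 0, 0, 0, 0],
  [20, 0, 0, 0, 0],
], squeeze=60)

```text
t: 3.65
tcp_pos: [0.4653, -0.4012, 0.0874]
tool_rot: [0.996, -0.089, 0.018, 0.023]
force: [-0.4, -0.2, 0.6]
finger_gap: 0.455
```

jog_arm([
  [10, -0.1, 0.1, -0.2, 0],
  [10, -0.1, 0.1, -0.1, 0],
  [10, 0, 0, 0, 0],
  [10, 0, 0, 0, 0],
])

```text
t: 3.98
tcp_pos: [0.4652, -0.4007, 0.0877]
tool_rot: [0.995, -0.089, 0.02, 0.025]
force: [-0.4, -0.3, -1.5]
finger_gap: 0.298
```

jog_arm([
  [10, 0, 0, 4, 0],
  [10, 0, 0, 4, 0],
  [10, 0, 0, 0.5, 0],
])

```text
t: 4.23
tcp_pos: [0.4628, -0.3984, 0.168]
tool_rot: [0.996, -0.09, 0.015, 0.02]
force: [1.1, -0.8, -1.1]
finger_gap: 0.294
```

Run:
```python
from h import *
for n in('top','side'):
    p=snapshot(n); save(p,n+'2')
    for r in models.pinpoint(p,'drift_pin')[:3]: print(r['centre'],r['score'])
s=manip.sense();print(s['tcp_pos'],s['tool_rot'],s['finger_gap'])
a=cv2.imread('pics/side2.png')[100:300,130:400]; cv2.imwrite('pics/side2c.png',cv2.resize(a,(800,592),interpolation=cv2.INTER_CUBIC))
```

```text
[0.3773, -0.4173, 0.0623] 0.69
[0.462, -0.3979, 0.1411] 0.56
[0.4373, -0.1232, -0.0011] 0.47
[ 0.46006489 -0.39519119  0.16196614] [ 0.99577162 -0.08973717  0.0114181   0.01599205] 0.2982500966544785
```

View pics/side2c.png

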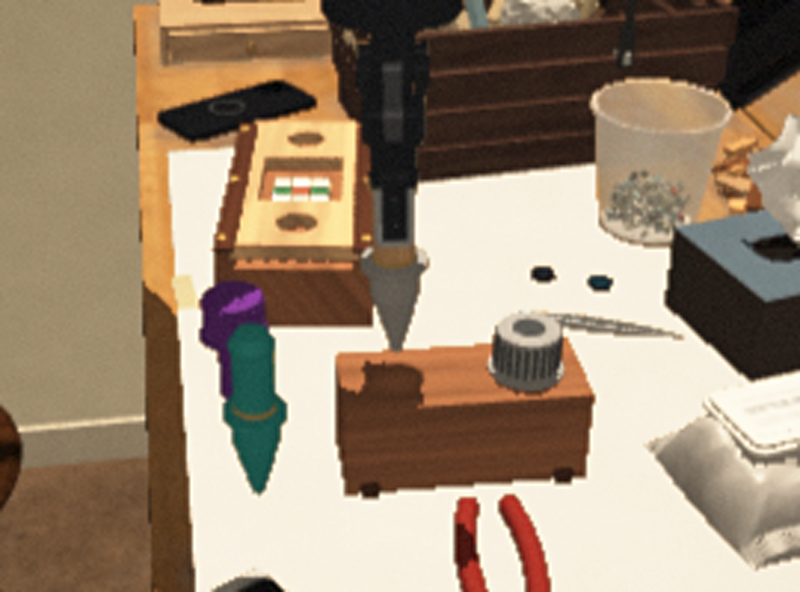

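Run:
```python
from h import *
p=snapshot('side'); save(p,'side3')
q=snapshot('top'); save(q,'top3')
for r in models.pinpoint(q,'drift_pin')[:3]+models.pinpoint(p,'drift_pin')[:3]: print(r['centre'],r['score'])
s=manip.sense();print(s['t'],s['tcp_pos'],s['tool_rot'],s['qd'].round(3))
a=p['image'][170:230,235:295,::-1]; b=q['image'][170:230,305:365,::-1]
cv2.imwrite('pics/c3.png',cv2.resize(np.hstack([a,b]),(800,400),interpolation=cv2.INTER_CUBIC))
for z in (.074,.08): print(ray(p,(263.65,218.1),z))
```

```text
[0.3779, -0.4195, 0.06] 0.97
[0.4614, -0.3968, 0.1377] 0.56
4.6333 [ 0.46006747 -0.3951712   0.16135948] [ 0.99578198 -0.08973498  0.01106564  0.01560242] [ 0.002 -0.003 -0.008  0.001  0.002  0.   ]
[ 0.46734723 -0.38118891  0.074     ]
[ 0.46558812 -0.39001778  0.08      ]
```

View pics/c3.png

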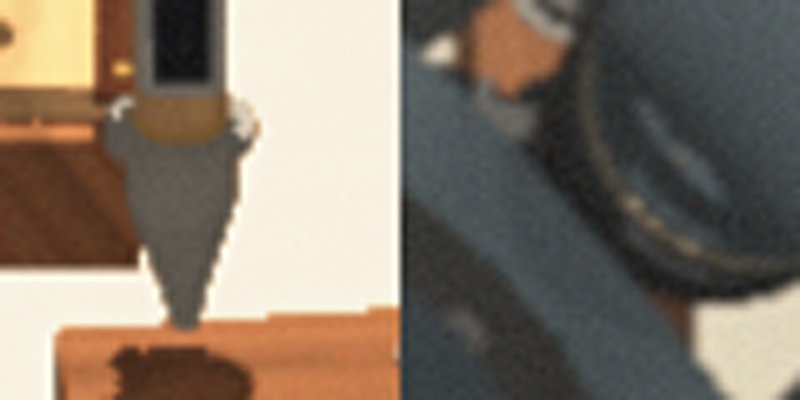

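Run:
```python
from h import *
p=snapshot('side')
T=manip.sense()['tcp_pos'];print(T)
for z in (.076,.080,.083): print('tip',ray(p,(262.6-.5,219.05-.5),z))
for z in (.132,.136,.139): print('collar',ray(p,(262.0,189.3),z))
# where do known things project: predicted tip / TCP / stand pin
for X in [(.463,-.399,.064),(.46,-.395,.138),(.46,-.395,.08),T]: print(proj(p,X))
```

```text
[ 0.46022546 -0.39535888  0.16159204]
tip [ 0.46372225 -0.38513817  0.076     ]
tip [ 0.46257699 -0.39101499  0.08      ]
tip [ 0.46171804 -0.3954226   0.083     ]
collar [ 0.46424207 -0.37636657  0.132     ]
collar [ 0.46292542 -0.38318603  0.136     ]
collar [ 0.46193793 -0.38830062  0.139     ]
[262.99322517 228.40511535]
[261.58505263 191.81622026]
[261.08242923 219.90393699]
[261.97031984 179.85319749]
```

jog_arm([
  [10, -0.1, 4, 0.4, 0],
  [10, -0.1, 4, 0.4, 0],
  [10, -0.1, 4, 0, 0],
  [10, -0.1, 4, 0, 0],
  [10, -0.1, 4, 0, 0],
  [10, -0.1, 4, 0, 0],
  [10, -0.1, 4, 0, 0],
  [10, -0.1, 3, 0, 0],
])

```text
t: 5.35
tcp_pos: [0.4504, -0.084, 0.1659]
tool_rot: [0.995, -0.097, 0.012, 0.018]
force: [-0.8, -0.2, -2.3]
finger_gap: 0.296
```

```bash
cat > st.py <<'E'
from h import *
for i in range(4): p=snapshot('top')
s=manip.sense();print(s['t'],s['tcp_pos'].round(4),s['tool_rot'].round(4),s['qd'].round(3),s['force'].round(1))
E
python3 st.py
```

```text
5.55 [ 0.4519 -0.0863  0.1662] [ 0.9951 -0.096   0.0133  0.019 ] [-0.042  0.008 -0.031 -0.003 -0.006 -0.001] [ 0.2 -0.7 -1.6]
```

jog_arm([
  [10, -0.1, 3.9, 0, 0.01],
])

```text
t: 5.63
tcp_pos: [0.4552, -0.0534, 0.1668]
tool_rot: [0.995, -0.094, 0.017, 0.021]
force: [1.7, 0.9, -1.0]
finger_gap: 0.292
```

```bash
python3 st.py
python3 - <<'E'
from h import *
p=snapshot('side');q=snapshot('top')
for r in models.pinpoint(q,'drift_pin')[:3]+models.pinpoint(p,'drift_pin')[:3]: print(r['centre'],r['score'])
a=p['image'][130:200,190:280,::-1]; b=q['image'][180:250,110:200,::-1]
cv2.imwrite('pics/c4.png',cv2.resize(np.hstack([a,b]),(800,311),interpolation=cv2.INTER_CUBIC))
E
```

```text
5.8333 [ 0.4514 -0.0479  0.1662] [ 0.9956 -0.0908  0.0137  0.0192] [-0.025  0.    -0.014 -0.004 -0.006  0.001] [ 0.7 -0.8 -1.4]
[0.4549, -0.0496, 0.1409] 0.64
[0.3758, -0.4123, 0.0537] 0.6
[0.4527, -0.0457, 0.1403] 0.65
[0.3762, -0.4183, 0.0576] 0.61
```

View pics/c4.png

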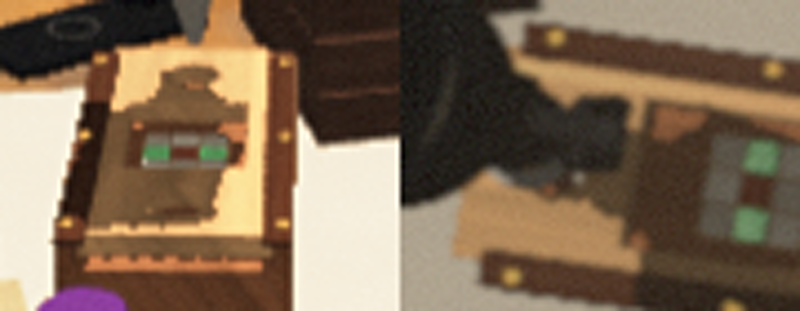

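jog_arm([
  [10, 0, 0.2, -3.6, 0],
])

```text
t: 6.12
tcp_pos: [0.4574, -0.0497, 0.1353]
tool_rot: [0.995, -0.093, 0.022, 0.021]
force: [-5.8, 6.9, 98.0]
finger_gap: 0.295
```

```bash
python3 st.py
python3 - <<'E'
from h import *
p=snapshot('side');q=snapshot('top')
for r in models.pinpoint(q,'drift_pin')[:3]+models.pinpoint(p,'drift_pin')[:3]: print(r['centre'],r['score'])
a=p['image'][130:190,190:290,::-1]
cv2.imwrite('pics/c5.png',cv2.resize(a,(800,480),interpolation=cv2.INTER_CUBIC))
for z in(.08,.083,.086):print(ray(p,(232.9,139),z))
E
```

```text
6.3167 [ 0.4514 -0.0476  0.1299] [ 0.9954 -0.0927  0.0133  0.0191] [ 0.003 -0.015 -0.002  0.    -0.     0.002] [ 0.6  0.1 -1.3]
[0.3763, -0.411, 0.057] 0.55
[0.4516, -0.0486, 0.1173] 0.36
[0.4491, -0.048, 0.1171] 0.84
[0.3751, -0.4197, 0.0596] 0.6
[ 0.45503109 -0.02961958  0.08      ]
[ 0.45422379 -0.03650054  0.083     ]
[ 0.45341648 -0.04338151  0.086     ]
```

View pics/c5.png

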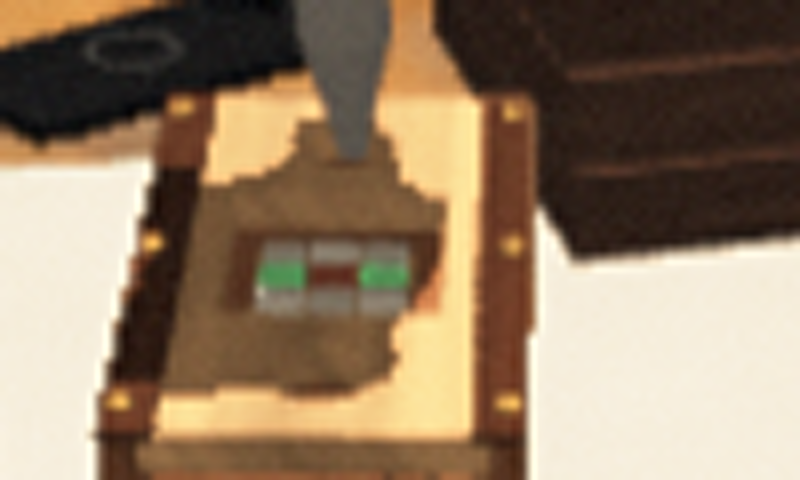

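Run:
```python
from h import *
p=snapshot('side'); save(p,'side6')
for z in(.048,.05,.055,.059,.062):print(ray(p,(233.25,149.25),z))
C=np.array([.4383,-.1251]);d=np.array([.1712,.985])
for y,z in((.0873,.062),(.0873-.0155,.062),(.0873+.0155,.062),(.075,.05),(.0597-.0,.062)):
    print(y,z,proj(p,[*(C+y*d),z]))
b=cv2.imread('pics/side0.png')[130:190,190:290]; c=cv2.imread('pics/side6.png')[130:190,190:290]
cv2.imwrite('pics/c6.png',cv2.resize(np.vstack([b,c]),(500,600),interpolation=cv2.INTER_CUBIC))
```

```text
[ 0.45644109 -0.02105841  0.048     ]
[ 0.45593351 -0.02537002  0.05      ]
[ 0.45466455 -0.03614906  0.055     ]
[ 0.45364938 -0.04477229  0.059     ]
[ 0.45288801 -0.05123972  0.062     ]
0.0873 0.062 [232.78568697 147.21888373]
0.0718 0.062 [232.48321075 149.83888386]
0.1028 0.062 [233.08084729 144.66225273]
0.075 0.05 [232.6316828  153.70113856]
0.0597 0.062 [232.24182248 151.92975005]
```

View pics/c6.png

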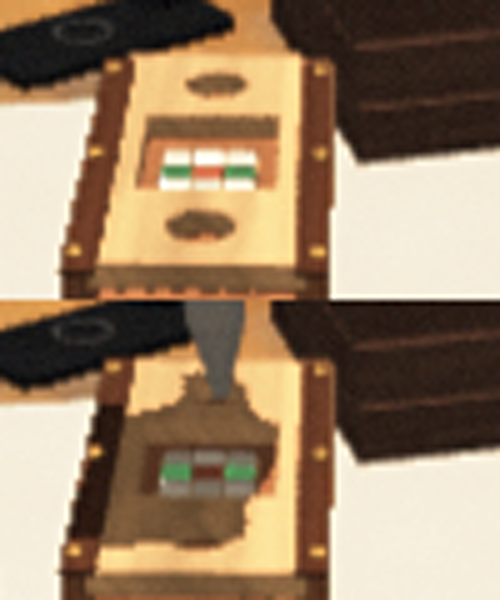

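Run:
```python
from h import *
q=snapshot('top'); save(q,'top7')
a=cv2.imread('pics/side6.png')[0:200,130:400]; b=q['image'][120:320,60:330,::-1]
a=cv2.resize(a,(400,296),interpolation=cv2.INTER_CUBIC);b=cv2.resize(b,(400,296),interpolation=cv2.INTER_CUBIC)
cv2.imwrite('pics/c7.png',cv2.resize(np.hstack([a,b]),(800,296)))
for n,c in(('basket corner',(103,230)),('edge',(0,240)),('edge2',(88,0))):
  for z in(.1,.15): print(n,z,ray(q,(c[0]/2.5+100,c[1]/2.5+90),z))
print(manip.sense()['ft_torque'],manip.sense()['tau'].round(2))
```

```text
basket corner 0.1 [ 0.51051054 -0.04145002  0.1       ]
basket corner 0.15 [ 0.50117488 -0.05324537  0.15      ]
edge 0.1 [0.50470991 0.03459992 0.1       ]
edge 0.15 [0.4956985  0.01855337 0.15      ]
edge2 0.1 [ 0.68826694 -0.02795872  0.1       ]
edge2 0.15 [ 0.66899466 -0.04050824  0.15      ]
[0.02872064 0.05869312 0.01531948] [ -0.06 -33.6   -9.71  -0.08  -0.14  -0.  ]
```

View pics/c7.png

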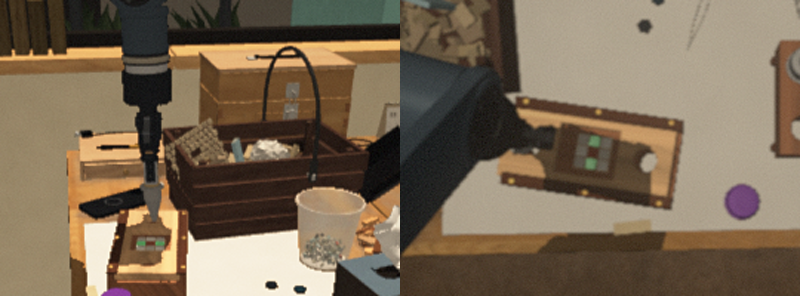

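jog_arm([
  [10, -0.15, 0.1, -0.6, 0],
])

```text
t: 6.7
tcp_pos: [0.4514, -0.0464, 0.1254]
tool_rot: [0.995, -0.092, 0.016, 0.02]
force: [-0.2, -0.6, -1.4]
finger_gap: 0.28
```

```bash
python3 st.py
```

```text
6.9 [ 0.4498 -0.0458  0.1243] [ 0.9955 -0.092   0.0138  0.0192] [ 0.    -0.002 -0.008  0.     0.     0.001] [-0.5 -0.2 -1.2]
```

jog_arm([
  [10, 0, 0, -0.7, 0],
])

```text
t: 6.98
tcp_pos: [0.4507, -0.046, 0.1179]
tool_rot: [0.995, -0.092, 0.015, 0.02]
force: [-0.6, 0.2, -0.6]
finger_gap: 0.282
```

```bash
python3 st.py
python3 - <<'E'
from h import *
p=snapshot('side');q=snapshot('top')
for r in models.pinpoint(q,'drift_pin')[:3]+models.pinpoint(p,'drift_pin')[:3]: print(r['centre'],r['score'])
E
```

```text
7.1833 [ 0.4496 -0.0457  0.1169] [ 0.9955 -0.092   0.0133  0.0191] [ 0.001 -0.008 -0.006 -0.001  0.001 -0.002] [ 0.   0.1 -0.9]
[0.3746, -0.4111, 0.0521] 0.87
[0.452, -0.0449, 0.1026] 0.48
[0.3783, -0.4197, 0.058] 0.83
[0.4484, -0.0497, 0.1083] 0.8
[0.4367, -0.1233, 0.0001] 0.61
```

jog_arm([
  [10, 0, 0, -0.8, 0],
])

```text
t: 7.47
tcp_pos: [0.451, -0.0461, 0.1102]
tool_rot: [0.995, -0.092, 0.015, 0.02]
force: [1.0, -0.2, -1.7]
finger_gap: 0.283
```

```bash
python3 st.py
```

```text
7.6667 [ 0.4496 -0.0457  0.109 ] [ 0.9955 -0.092   0.0133  0.0191] [ 0.001 -0.007 -0.005  0.001  0.001 -0.002] [-0.   0.4 -0.3]
```

jog_arm([
  [10, 0, -0.1, -0.7, 0],
])

```text
t: 7.75
tcp_pos: [0.4504, -0.0468, 0.1025]
tool_rot: [0.995, -0.092, 0.015, 0.019]
force: [0.5, 2.3, -0.0]
finger_gap: 0.281
```

```bash
python3 st.py
```

```text
7.95 [ 0.4495 -0.0467  0.1017] [ 0.9955 -0.0921  0.0131  0.019 ] [-0.001 -0.006 -0.002 -0.004  0.006 -0.001] [ 1.1  1.3 -2.1]
```

jog_arm([
  [10, 0, -0.2, -0.6, 0],
])

```text
t: 8.03
tcp_pos: [0.4501, -0.0485, 0.0962]
tool_rot: [0.995, -0.092, 0.014, 0.019]
force: [0.8, 1.6, 0.1]
finger_gap: 0.282
```

```bash
python3 st.py
python3 - <<'E'
from h import *
p=snapshot('side');q=snapshot('top')
for r in models.pinpoint(q,'drift_pin')[:3]+models.pinpoint(p,'drift_pin')[:3]: print(r['centre'],r['score'])
E
```

```text
8.2333 [ 0.4496 -0.0488  0.0955] [ 0.9955 -0.0922  0.013   0.019 ] [ 0.001 -0.007  0.001 -0.001  0.006 -0.001] [ 0.7  0.7 -1.3]
[0.3759, -0.4102, 0.0577] 0.83
[0.4533, -0.0499, 0.0853] 0.61
[0.441, -0.122, -0.0029] 0.34
[0.3755, -0.4205, 0.0586] 0.65
[0.4493, -0.0521, 0.0863] 0.55
```

jog_arm([
  [10, 0, -0.2, -0.6, 0],
])

```text
t: 8.52
tcp_pos: [0.4501, -0.0507, 0.0904]
tool_rot: [0.995, -0.092, 0.014, 0.019]
force: [0.9, 0.7, 2.0]
finger_gap: 0.281
```

```bash
python3 st.py
python3 - <<'E'
from h import *
p=snapshot('side'); q=snapshot('top')
img=cv2.imread('pics/side0.png')[70:180,220:400]; cv2.imwrite('pics/c8.png',cv2.resize(img,(800,489),interpolation=cv2.INTER_CUBIC))
for X in [(.5,-.04,0),(.5,-.04,.1),(.5,-.04,.15),(.5,-.04,.2)]: print(proj(p,X),(proj(p,X)-[220,70])*800/180)
E
```

```text
8.7167 [ 0.4498 -0.0509  0.0895] [ 0.9955 -0.0922  0.0132  0.0191] [ 0.001 -0.005 -0.002  0.     0.006 -0.001] [ 1.2 -0.1 -2. ]
[251.26327544 168.21471888] [138.94789084 436.5098617 ]
[251.41265031 132.06195936] [139.61177915 275.83093048]
[251.492649   112.70011191] [139.96732889 189.77827517]
[251.57653241  92.39805656] [140.34014406  99.54691806]
```

View pics/c8.png

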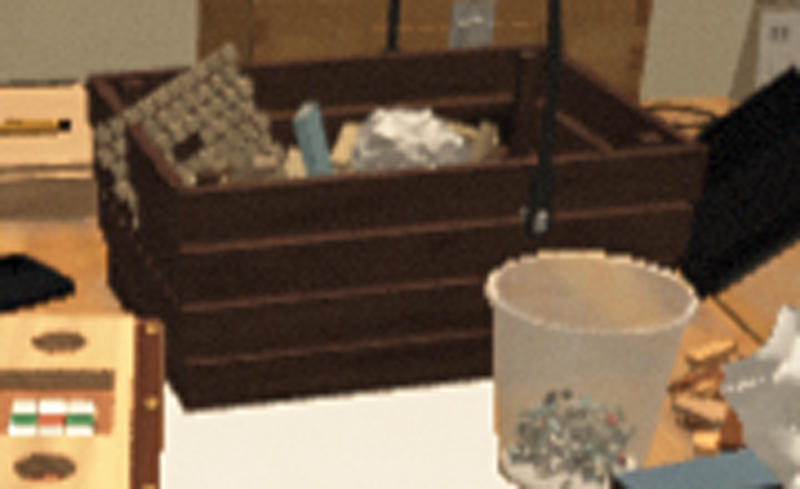

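jog_arm([
  [10, 0, -0.1, -0.6, 0],
])

```text
t: 8.9
tcp_pos: [0.4501, -0.0518, 0.0841]
tool_rot: [0.995, -0.092, 0.014, 0.019]
force: [2.3, 2.1, 1.5]
finger_gap: 0.279
```

```bash
python3 st.py
```

```text
9.1 [ 0.4498 -0.0516  0.0833] [ 0.9955 -0.0922  0.0131  0.0189] [ 0.001 -0.004 -0.002 -0.001  0.003 -0.   ] [ 2.3  2.9 -3.4]
```

jog_arm([
  [10, 0, -0.05, -0.5, 0],
])

```text
t: 9.18
tcp_pos: [0.4501, -0.0515, 0.0789]
tool_rot: [0.995, -0.093, 0.014, 0.018]
force: [2.9, 13.1, 13.1]
finger_gap: 0.283
```

```bash
python3 st.py
python3 - <<'E'
from h import *
p=snapshot('side');q=snapshot('top')
for r in models.pinpoint(q,'drift_pin')[:3]+models.pinpoint(p,'drift_pin')[:3]: print(r['centre'],r['score'])
E
```

```text
9.3833 [ 0.4501 -0.0511  0.078 ] [ 0.9954 -0.0929  0.0135  0.0181] [ 0.001 -0.001 -0.001 -0.001 -0.    -0.002] [ 3.3  7.8 -3.2]
[0.3773, -0.4131, 0.0538] 0.59
[0.452, -0.0525, 0.064] 0.38
[0.4357, -0.1219, -0.0039] 0.35
[0.3786, -0.4178, 0.0593] 0.89
[0.4494, -0.0546, 0.066] 0.49
```

jog_arm([
  [10, 0, 0.05, -0.5, 0],
])

```text
t: 9.67
tcp_pos: [0.4507, -0.0505, 0.0735]
tool_rot: [0.995, -0.093, 0.014, 0.018]
force: [0.7, -1.5, 25.0]
finger_gap: 0.284
```

```bash
python3 st.py
python3 - <<'E'
from h import *
p=snapshot('side');q=snapshot('top')
for r in models.pinpoint(q,'drift_pin')[:3]+models.pinpoint(p,'drift_pin')[:3]: print(r['centre'],r['score'])
E
```

```text
9.8667 [ 0.451  -0.0507  0.0735] [ 0.9954 -0.093   0.0145  0.0182] [-0.001 -0.    -0.002  0.001 -0.    -0.001] [2.6 2.4 3.7]
[0.4513, -0.0512, 0.0602] 0.39
[0.3758, -0.4162, 0.0591] 0.71
[0.4498, -0.0545, 0.0643] 0.62
[0.5434, -0.4011, 0.0658] 0.49
```

jog_arm([
  [10, 0, 0, -0.3, 0],
  [60, 0, 0, 0, 0],
  [60, 0, 0, 0, 0],
  [60, 0, 0, 0, 0],
])

```text
t: 10.4
tcp_pos: [0.451, -0.0519, 0.0729]
tool_rot: [0.995, -0.092, 0.015, 0.02]
force: [-0.2, -0.8, 0.1]
finger_gap: 0.602
```

```bash
python3 st.py
```

```text
10.6 [ 0.4512 -0.0518  0.0727] [ 0.9954 -0.092   0.0154  0.0194] [ 0.    -0.001 -0.004  0.001 -0.001 -0.   ] [-0.1  0.4 -0.6]
```

jog_arm([
  [60, 0, 0, 2, 0],
  [60, 0, 0, 4, 0],
  [60, 0, 0, 4, 0],
  [90, 0.2, -3, 1, 0],
  [90, 1, -4, 0, 0],
  [90, 1, -4, 0, 0],
  [90, 1, -4, 0, 0],
  [90, 1, -4, 0, 0],
])

```text
t: 11.27
tcp_pos: [0.4857, -0.2385, 0.1858]
tool_rot: [0.996, -0.085, 0.007, 0.017]
force: [1.2, 0.3, -0.4]
finger_gap: 0.905
```

```bash
python3 st.py
python3 - <<'E'
from h import *
p=snapshot('side');q=snapshot('top'); save(q,'top9'); save(p,'side9')
for r in models.pinpoint(q,'drift_pin')[:3]+models.pinpoint(p,'drift_pin')[:3]: print(r['centre'],r['score'])
a=cv2.imread('pics/side9.png')[90:210,180:300]; b=q['image'][180:260,110:250,::-1]
cv2.imwrite('pics/c9.png',np.hstack([cv2.resize(a,(340,340),interpolation=cv2.INTER_CUBIC),cv2.resize(b,(460,340),interpolation=cv2.INTER_CUBIC)]))
E
```

```text
11.4667 [ 0.4852 -0.2377  0.1848] [ 0.9961 -0.0867  0.0066  0.0166] [ 0.038 -0.016  0.052  0.006  0.007 -0.001] [ 0.4 -0.2 -0.7]
[0.3742, -0.4122, 0.0576] 0.91
[0.542, -0.3987, 0.0584] 0.48
[0.3763, -0.4205, 0.0602] 0.71
[0.4481, -0.0531, 0.0595] 0.64
```

View pics/c9.png

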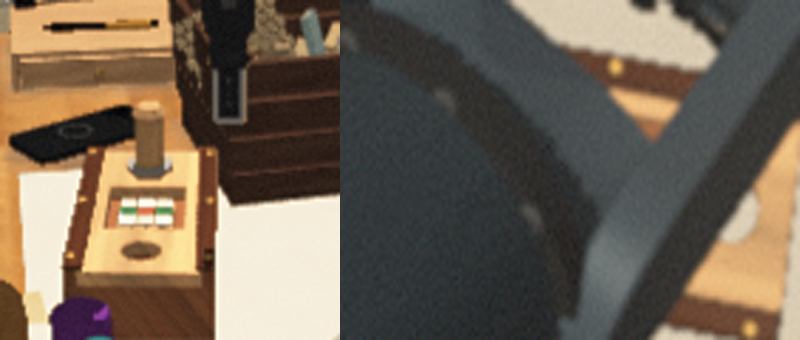

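jog_arm([
  [90, 1.4, -3.8, 0, 0],
  [90, 1.4, -3.8, -1, 0],
  [90, 1.4, -3.8, -1, 0],
  [100, 1.0, -3, 0, 0],
])

```text
t: 12.0
tcp_pos: [0.5341, -0.3672, 0.1643]
tool_rot: [0.997, -0.077, 0.001, 0.012]
force: [1.3, -0.6, 0.7]
finger_gap: 0.996
```

```bash
python3 st.py
```

```text
12.2 [ 0.5336 -0.3662  0.1653] [ 0.9969 -0.0776  0.0015  0.0116] [ 0.018 -0.023  0.042  0.004  0.005  0.   ] [-0.4  0.6 -0.5]
```

jog_arm([
  [100, 0.9, -3.4, -2, 0],
])

```text
t: 12.28
tcp_pos: [0.5425, -0.3934, 0.1483]
tool_rot: [0.997, -0.075, 0.001, 0.01]
force: [0.6, 0.3, 0.6]
finger_gap: 1.001
```

```bash
python3 st.py
```

```text
12.4833 [ 0.5418 -0.3981  0.1442] [ 9.97e-01 -7.73e-02  2.00e-04  1.02e-02] [ 0.011 -0.032  0.005  0.004  0.005 -0.001] [ 0.   0.3 -0.3]
```

jog_arm([
  [100, 0, 0, -3.5, 0],
])

```text
t: 12.57
tcp_pos: [0.5459, -0.4004, 0.1165]
tool_rot: [0.997, -0.077, 0.006, 0.015]
force: [1.5, -1.7, 0.9]
finger_gap: 0.998
```

```bash
python3 st.py
```

```text
12.7667 [ 0.5412 -0.3959  0.1094] [ 9.97e-01 -7.66e-02 -8.00e-04  9.20e-03] [-0.005 -0.025 -0.044 -0.003 -0.011 -0.002] [-0.2  0.   0.5]
```

jog_arm([
  [100, 0.1, -0.4, -2.2, 0],
])

```text
t: 12.85
tcp_pos: [0.5452, -0.4015, 0.0933]
tool_rot: [0.997, -0.076, 0.003, 0.013]
force: [0.2, -1.1, 0.7]
finger_gap: 1.001
```

```bash
python3 st.py
```

```text
13.05 [ 0.5424 -0.3998  0.0887] [ 9.97e-01 -7.65e-02 -6.00e-04  9.40e-03] [-0.001 -0.011 -0.012  0.    -0.006 -0.001] [-0.4  0.4 -0.5]
```

jog_arm([
  [100, 0, 0, -2.0, 0],
])

```text
t: 13.13
tcp_pos: [0.5454, -0.4023, 0.0742]
tool_rot: [0.997, -0.076, 0.003, 0.013]
force: [0.3, -0.5, 0.3]
finger_gap: 1.001
```

```bash
python3 st.py
```

```text
13.3333 [ 0.5425 -0.3997  0.0697] [ 9.97e-01 -7.64e-02 -4.00e-04  9.50e-03] [-0.002 -0.01  -0.014  0.001 -0.008 -0.   ] [-0.1 -0.2 -0.1]
```

jog_arm([
  [30, 0, 0, 0, 0],
  [30, 0, 0, -0.1, 0],
  [30, 0, 0, -0.1, 0],
  [30, 0, 0, -0.1, 0],
  [30, 0, 0, 0, 0],
], squeeze=80)

```text
t: 13.75
tcp_pos: [0.5446, -0.4015, 0.0722]
tool_rot: [0.997, -0.076, 0.003, 0.012]
force: [-0.5, 0.7, -1.6]
finger_gap: 0.443
```

```bash
python3 st.py
```

```text
13.95 [ 0.5445 -0.4014  0.0718] [ 0.997  -0.0764  0.0023  0.0118] [-0.    -0.    -0.001 -0.     0.    -0.   ] [-0.3  0.2  3. ]
```

jog_arm([
  [30, 0, 0, 1, 0],
  [30, 0, 0, 3.5, 0],
  [30, 0, 0, 3.8, 0],
])

```text
t: 14.2
tcp_pos: [0.5393, -0.3963, 0.1464]
tool_rot: [0.997, -0.077, -0.006, 0.005]
force: [0.2, -0.3, -1.1]
finger_gap: 0.442
```

```bash
python3 st.py
python3 - <<'E'
from h import *
p=snapshot('side');q=snapshot('top')
for r in models.pinpoint(q,'clamp_bolt')[:3]+models.pinpoint(p,'clamp_bolt')[:3]: print(r['centre'],r['score'])
print(manip.sense()['tcp_pos'],manip.sense()['finger_gap'])
E
```

```text
14.4 [ 0.5405 -0.3976  0.1488] [ 0.997  -0.0766 -0.0031  0.0069] [-0.001  0.04   0.043 -0.     0.001 -0.002] [ 0.1 -0.5 -2.4]
[0.3724, -0.3142, 0.053] 0.6
[0.5366, -0.3959, 0.1412] 0.7
[0.3736, -0.3145, 0.0501] 0.66
[ 0.53929286 -0.39633406  0.14573367] 0.44227213447599045
```

jog_arm([
  [30, -1.8, 3.2, 0.5, 0],
  [30, -1.8, 3.2, 0.5, 0],
  [30, -1.8, 3.2, 0, 0],
  [30, -1.8, 3.2, 0, 0],
  [30, -1.8, 3.2, 0, 0],
])

```text
t: 15.02
tcp_pos: [0.4478, -0.2386, 0.1491]
tool_rot: [0.997, -0.08, -0.005, 0.006]
force: [0.6, -0.0, -2.0]
finger_gap: 0.443
```

```bash
python3 st.py
```

```text
15.2167 [ 0.4483 -0.2387  0.1493] [ 0.9968 -0.079  -0.0055  0.0057] [-0.018  0.013 -0.081 -0.003 -0.013  0.001] [ 1.2 -0.3 -1.4]
```

Now to (.428,-.1997): shift (−2.0,+3.9) cm.

jog_arm([
  [30, -1.0, 2.0, 0, 0],
  [30, -0.8, 1.5, 0, 0],
])

```text
t: 15.38
tcp_pos: [0.4345, -0.2088, 0.1492]
tool_rot: [0.997, -0.08, -0.002, 0.008]
force: [-0.3, 0.2, -1.7]
finger_gap: 0.438
```

```bash
python3 st.py
```

```text
15.5833 [ 0.4357 -0.21    0.1499] [ 9.968e-01 -7.970e-02 -7.000e-04  9.500e-03] [-0.007  0.002 -0.022 -0.001 -0.001  0.   ] [-0.1 -0.5 -1.6]
```

jog_arm([
  [30, -0.75, 1.0, -0.5, 0],
])

```text
t: 15.67
tcp_pos: [0.4321, -0.204, 0.146]
tool_rot: [0.997, -0.08, 0.003, 0.012]
force: [0.6, -0.3, -2.1]
finger_gap: 0.439
```

```bash
python3 st.py
python3 - <<'E'
from h import *
p=snapshot('side');q=snapshot('top')
for n,w in(('top',q),('side',p)):
  for k in('clamp_bolt','drift_pin','press'):
    for r in models.pinpoint(w,k)[:2]: print(n,k,r['centre'],r['score'])
save(p,'side10');a=p['image'][110:220,170:300,::-1]
cv2.imwrite('pics/c10.png',cv2.resize(a,(709,600),interpolation=cv2.INTER_CUBIC))
for X in [(.4255,-.199,.062),(.4255,-.199,.085),(.4255,-.199,.137)]: print((proj(p,X)-[170,110]+.5)*5.4545)
E
```

```text
15.8667 [ 0.4289 -0.201   0.1449] [ 9.968e-01 -7.980e-02 -3.000e-04  9.900e-03] [-0.001 -0.004 -0.013  0.002 -0.003 -0.   ] [ 0.3  1.  -0.9]
top clamp_bolt [0.3733, -0.3146, 0.0501] 0.96
top drift_pin [0.3771, -0.4101, 0.0543] 0.87
top drift_pin [0.4518, -0.0506, 0.0583] 0.64
top press [0.4385, -0.1247, 0.0023] 0.67
side clamp_bolt [0.3742, -0.3139, 0.0511] 0.7
side clamp_bolt [0.4288, -0.1997, 0.1378] 0.55
side drift_pin [0.3758, -0.4164, 0.0601] 0.93
side press [0.4415, -0.1266, 0.0005] 0.64
[325.7259466  375.29776712]
[324.47169263 323.94628362]
[321.51980296 203.09044623]
```

View pics/c10.png

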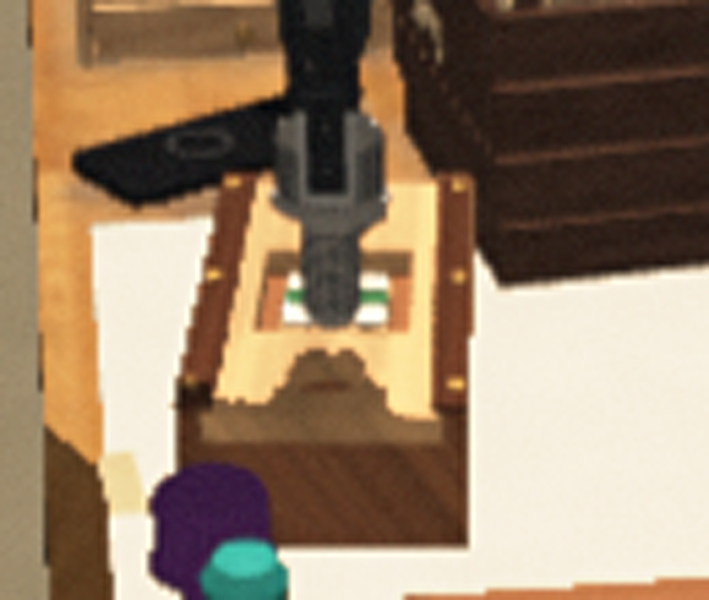

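jog_arm([
  [30, -0.25, 0.05, -1.2, 0],
])

```text
t: 16.35
tcp_pos: [0.4277, -0.2011, 0.1345]
tool_rot: [0.997, -0.08, 0.002, 0.011]
force: [0.6, 0.5, -1.6]
finger_gap: 0.437
```

```bash
python3 st.py
```

```text
16.55 [ 0.4257 -0.1996  0.1329] [ 9.968e-01 -7.970e-02 -9.000e-04  9.400e-03] [ 0.003 -0.008 -0.01   0.    -0.003  0.001] [-0.1  0.1 -1.5]
```

jog_arm([
  [30, 0, 0, -0.8, 0],
])

```text
t: 16.63
tcp_pos: [0.4269, -0.2004, 0.126]
tool_rot: [0.997, -0.08, 0.001, 0.01]
force: [0.1, -0.3, -2.0]
finger_gap: 0.443
```

```bash
python3 st.py
```

```text
16.8333 [ 0.4256 -0.1995  0.1247] [ 0.9968 -0.0797 -0.0011  0.0093] [ 0.002 -0.006 -0.004 -0.    -0.     0.001] [-0.5  0.8 -1.8]
```

jog_arm([
  [30, 0, 0, -0.8, 0],
])

```text
t: 16.92
tcp_pos: [0.4266, -0.2002, 0.1176]
tool_rot: [0.997, -0.08, 0.0, 0.01]
force: [0.3, -1.1, -0.6]
finger_gap: 0.445
```

```bash
python3 st.py
```

```text
17.1167 [ 0.4254 -0.1993  0.1164] [ 0.9968 -0.0797 -0.0015  0.009 ] [ 0.001 -0.008 -0.004  0.002  0.001  0.001] [-0.4  0.1 -1.9]
```

jog_arm([
  [30, 0, 0, -0.8, 0],
])

```text
t: 17.2
tcp_pos: [0.4263, -0.2, 0.1092]
tool_rot: [0.997, -0.08, -0.0, 0.01]
force: [0.1, 0.2, -1.4]
finger_gap: 0.441
```

```bash
python3 st.py
```

```text
17.4 [ 0.4252 -0.1991  0.108 ] [ 0.9968 -0.0797 -0.0019  0.0088] [ 0.002 -0.008 -0.006  0.001  0.001 -0.   ] [-0.8 -0.6 -1. ]
```

jog_arm([
  [30, 0, 0, -0.8, 0],
])

```text
t: 17.48
tcp_pos: [0.4261, -0.1998, 0.1007]
tool_rot: [0.997, -0.08, -0.001, 0.01]
force: [0.6, -0.1, -2.5]
finger_gap: 0.442
```

```bash
python3 st.py
```

```text
17.6833 [ 0.425  -0.199   0.0997] [ 0.9968 -0.0797 -0.0023  0.0085] [-0.    -0.009 -0.005 -0.003  0.002 -0.   ] [ 0.3 -0.  -1.3]
```

jog_arm([
  [30, 0, 0, -1.0, 0],
])

```text
t: 17.77
tcp_pos: [0.426, -0.1998, 0.0907]
tool_rot: [0.997, -0.08, -0.001, 0.01]
force: [-0.5, -0.2, -0.8]
finger_gap: 0.441
```

```bash
python3 st.py
```

```text
17.9667 [ 0.4249 -0.1989  0.0897] [ 0.9968 -0.0797 -0.0025  0.0084] [-0.001 -0.009 -0.006  0.001 -0.002  0.   ] [ 0.1 -0.  -2.3]
```

jog_arm([
  [30, 0, 0, -1.0, 0],
])

```text
t: 18.05
tcp_pos: [0.426, -0.1997, 0.081]
tool_rot: [0.997, -0.08, -0.001, 0.009]
force: [-0.7, 1.1, -0.3]
finger_gap: 0.445
```

```bash
python3 st.py
```

```text
18.25 [ 0.4248 -0.1989  0.0799] [ 0.9968 -0.0797 -0.0025  0.0083] [-0.001 -0.008 -0.001  0.    -0.002  0.   ] [-0.5 -0.1 -1.6]
```

jog_arm([
  [30, 0, 0, -0.7, 0],
])

```text
t: 18.33
tcp_pos: [0.4257, -0.1995, 0.074]
tool_rot: [0.997, -0.08, -0.001, 0.009]
force: [0.2, -0.2, -1.9]
finger_gap: 0.438
```

```bash
python3 st.py
python3 - <<'E'
from h import *
p=snapshot('side');q=snapshot('top')
for n,w in(('top',q),('side',p)):
  for k in('clamp_bolt','drift_pin'):
    for r in models.pinpoint(w,k)[:3]: print(n,k,r['centre'],r['score'])
E
```

```text
18.5333 [ 0.4247 -0.1988  0.0729] [ 0.9968 -0.0797 -0.0027  0.0082] [-0.001 -0.003 -0.001  0.001 -0.001  0.002] [ 0.2 -0.5 -1.3]
top clamp_bolt [0.3734, -0.3151, 0.0509] 0.84
top drift_pin [0.3769, -0.4111, 0.0563] 0.65
side clamp_bolt [0.3727, -0.3161, 0.0529] 0.96
side clamp_bolt [0.4238, -0.1957, 0.0639] 0.55
side drift_pin [0.3756, -0.4198, 0.0598] 0.87
side drift_pin [0.4492, -0.0509, 0.0626] 0.54
```

jog_arm([
  [30, 0, 0, -0.2, 0],
  [75, 0, 0, 0, 0],
  [75, 0, 0, 0, 0],
  [75, 0, 0, 0, 0],
])

```text
t: 19.17
tcp_pos: [0.4253, -0.1992, 0.0713]
tool_rot: [0.997, -0.08, -0.002, 0.009]
force: [0.9, 0.0, -0.4]
finger_gap: 0.751
```

```bash
python3 st.py
```

```text
19.3667 [ 0.4253 -0.1993  0.0714] [ 0.9968 -0.0797 -0.0018  0.0088] [ 0.001  0.001  0.001 -0.    -0.001 -0.   ] [ 0.1 -0.5 -0.5]
```

jog_arm([
  [75, 0, 0, 1.5, 0],
  [75, 0, 0, 3, 0],
  [75, 0, 0, 4, 0],
  [75, 0, -4, 1, 0],
  [75, 0, -4, 0, 0],
  [75, 0, -4, 0, 0],
  [75, 0, -4, 0, 0],
  [75, 0, -2, 0, 0],
])

```text
t: 20.03
tcp_pos: [0.4223, -0.3787, 0.1726]
tool_rot: [0.997, -0.075, -0.004, 0.008]
force: [0.2, -1.2, 0.1]
finger_gap: 0.749
```

```bash
python3 st.py
python3 - <<'E'
from h import *
p=snapshot('side');q=snapshot('top')
for n,w in(('top',q),('side',p)):
  for k in('clamp_bolt','drift_pin'):
    for r in models.pinpoint(w,k)[:3]: print(n,k,r['centre'],r['score'])
a=p['image'][90:230,170:310,::-1]; b=q['image'][180:270,110:260,::-1]
cv2.imwrite('pics/c11.png',np.hstack([cv2.resize(a,(400,400),interpolation=cv2.INTER_CUBIC),cv2.resize(b,(400,400),interpolation=cv2.INTER_CUBIC)]))
E
```

```text
20.2333 [ 0.4212 -0.3732  0.1712] [ 0.9972 -0.0743 -0.0063  0.0047] [ 0.028 -0.012  0.038  0.002  0.003 -0.   ] [-0.3  0.3 -0.6]
top clamp_bolt [0.425, -0.1978, 0.0607] 0.63
top drift_pin [0.4525, -0.0521, 0.0613] 0.9
top drift_pin [0.3766, -0.4106, 0.0548] 0.58
side clamp_bolt [0.3715, -0.3156, 0.0487] 0.83
side clamp_bolt [0.4233, -0.1966, 0.0602] 0.7
side drift_pin [0.3772, -0.4151, 0.0604] 0.78
side drift_pin [0.4503, -0.0543, 0.062] 0.41
```

View pics/c11.png

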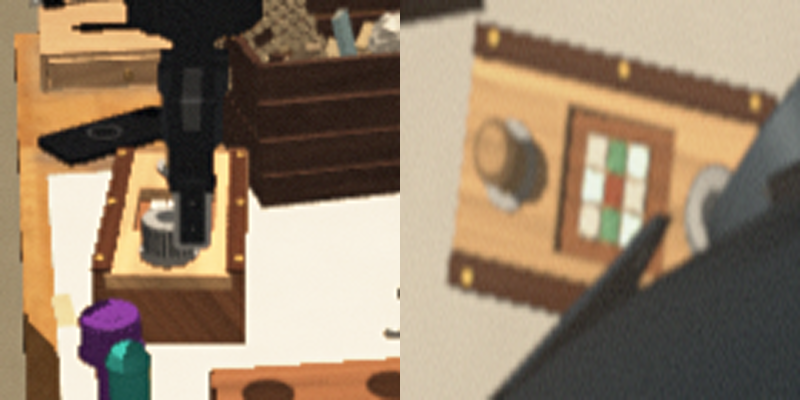

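```bash
python3 -c "
from h import *
print(manip.sense()['qd'].round(3)); print(workorder.sign_off())"
```

```text
[-0.004 -0.001 -0.008  0.    -0.    -0.002]
the job is handed in; nothing more can be done
None
```

I pushed the drift pin fully down through the left-hand hole, which drew the cover board back into line. I then set the bolt in the right-hand hole, released it and moved the gripper clear. The job was handed in after about 20 s of robot time; no verdict was reported.

**Last checks:**
- **Pin:** the networks put the pin's origin at z ≈ 0.061–0.062. That is about 1 mm from the left hole's axis in the top view and 3 mm in the side view. The final picture shows its collar on the board.
- **Bolt:** its origin is at z ≈ 0.060–0.061, about 1–3 mm from the right hole's axis. In the pictures it stands upright, though the gripper and arm partly hid it.
- **Cover:** I did not measure its final offset. The bolt going in without contact and the board's position in the pictures both suggest it is lined up.

**What went wrong:** on the first fast descent the pin's tip hit something, probably the rim of the hole. The wrist force spiked to about 98 N, against the limit of 120 N, and the pin slid about 10 mm up in the grip. I carried on in small steps with pauses, and the highest force I read after that was about 25 N, as the collar seated.

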